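# Open the quick clamp on the milling bench

## Robot

A 7-joint arm with a two-finger parallel gripper is mounted at the origin on the work surface. World frame = base frame: x ahead of the robot, y to its left, z up, the work surface at z = 0. Lengths are in m, angles in rad, forces in N, time in s.
With the tool pointing down it reaches from about 0.4 to 0.875 m from the base axis. Payload 4.4 kg.
Tool frame: the origin (TCP) lies between the finger pads; the fingertips stand 14 mm ahead of it and the grasp point (between the pads) lies 5 mm behind it; z points along the fingers, y is the line along which they close (so a half turn about z gives the same grasp; the last joint's range is limited). The gripper opens to 85 mm and grips with 20 to 120 N. Pads are 22 mm wide; open, the fingers measure 114 mm over their backs; the gripper's body (76 mm by 85 mm) begins 54 mm behind the grasp point. The pads swing forward as they close: fully open they stand 13 mm farther back than shut.
Start: joints at [1.124, 0.628, 0.038, 1.517, -0.027, 0.996, -0.02], TCP at [0.242, -0.603, 0.245] pointing down, gripper open.
Joint ranges: [-3.06, 3.06], [-0.37, 2.12], [-1.25, 1.32], [0.18, 2.47], [-1.1, 4.24], [0.23, 1.98], [-2.94, 2.94]. Speed limits (rad/s): [2.57, 2.57, 3.14, 3.14, 3.14, 3.14, 3.14].

## Interface

Orientations are given as a rotation vector (axis times angle).
In Python, from workcell import r gives the robot as it stands.
- The arm moves only by the tool arm_command, never from a script. Its argument "steps" is a list of rows, each a list of 2 entries, a list of its own where there are three numbers: the shift along the tool's x, y, z in mm, then the turn about the tool's z in degrees. A call has exactly 8 rows; each row shifts and turns the commanded pose from where the row before left it, along the tool's axes as they then stand; what a row does not reach is not made up. A row lasts 1/10 s, in which the tool goes at most 50 mm and 8.59 degrees, less where a joint would pass 70% of its speed; a pose out of reach is approached as far as the arm can. A call is refused whole if a number of a shift passes 50 or a number of a turn 8.59, either way. A call with a gripper value outside its range is refused whole. "hand" is the opening, from 0 (shut) to 1 (fully open), set as the call begins (left out, the last holds). The fingers move at their own pace and stop on an object; "grip_force" is the grip in N (left out, the last holds). Time passes only in rows, so rows that do not move let the fingers close, or fill a call up. It gives the time, the measured TCP pose, the force, the opening and the grip force at its end, in the units of the state.
- r.state(): the state, without advancing time (a new reading comes with each control period).
- r.snapshot(name): name is "scene" or "top" or "wrist"; returns the picture (384x512x3 uint8, red, green, blue); there is no depth.
- r.get_calibration(name): a dict with "fx", "fy", "cx", "cy" (pixels), "R" (3x3) and "t" (3): a world point X has camera coordinates R X + t. Camera axes: x right, y down, z forward; pixel columns grow to the right and rows downward; lengths in m; the calibration is good to about 2 mm. A picture is of the moment at which its call begins: read the wrist's pose just before it. get_calibration takes no time and is no camera call; for the wrist camera it gives the pose at the moment of the call.
- r.job_done(): hands the job in; it is judged then, once.
The state is a dict: "clock": time; "joint_pos": joint angles; "qd": joint speeds; "effort": joint torques, N m; "tcp_pos": TCP position; "orientation": TCP orientation; "contact_force": force on the tool from outside, world axes, zero at the start; "moment": the same for the moment, N m; "finger_gap": finger opening in m; "grasp_force": force on a finger pad.
Only numpy, scipy, OpenCV 4.12 (cv2) and the standard library are available. Lean on these libraries where they do the work, as an engineer would, in place of code of your own. Each camera call takes 0.05 s, during which the arm holds its last target. There are 200 camera calls.

## Task

The quick clamp on the bench is still closed up near an aluminium block, and it must be opened fully so that a longer workpiece can go in. With a fingertip press the orange release plate on the sliding jaw right down and, keeping it down, push the jaw back along its bar until it is fully home against the end stop; then let the release spring up and take the hand away. Grasp and lift nothing, and leave the block, the can, the bush and the cup where they stand.

Things in the scene. Friction and masses are not known exactly. Their poses are not given: they have to be found in the camera images.
- clamp: Green and steel quick clamp bolted to the bench, any heading; steel bar 325 x 34 mm, its top 46 mm up. Origin: on the bench under the bar's centre line; z up; x along the bar the way the sliding jaw opens, from the fixed jaw (face at x = -155 mm, 102 mm tall) to the end stop (face at x = +114 mm, 82 mm tall). No part of it is higher than 107 mm.
- jaw (a joint): Sliding jaw along the bar, m: 0 = closed, grows as it opens (clamp's +x), 0.125 = fully home against the end stop. A ratchet (12 mm teeth, so up to 12 mm of play) blocks opening unless the release is pressed over 5 mm. With it pressed the jaw slides with about 2 N of drag and stays where it is left. When home, the release can spring right up.
- release (a joint): How far the release plate is down, m: 0 = up, 0.009 = right down on its stop (it may start up to 5 mm down, when the pawl sits on a tooth). Spring: about 3.5 N to start, 7.5 N right down; it comes up as soon as it is let go, and then locks the jaw wherever that stands.
- release_top (a point): Centre of the top of the orange release plate on the sliding jaw, 78 mm above the bench when up; axes as the clamp. Plate: 50 mm along the bar x 44 mm across, in a 54 mm long pocket open to both sides, between jaw plate (face 27 mm to -x, top 101 mm up) and push lug (face 27 mm to +x). A fingertip on the plate that moves to +x takes the jaw along, at the latest when it meets the lug.
- jaw_lug (a point): On the sliding jaw: middle of that face of the green push lug which looks at the release plate, 92 mm above the bench. Lug 50 mm wide, 12 mm thick, top 107 mm above the bench. Pushed towards the clamp's +x to open.
- end_stop (a point): Top middle of the end stop's face, 82 mm above the bench, against which the sliding jaw rests when home.
- block_mid (a point): Centre of the loose aluminium block, 56 x 70 x 35 mm, resting on the bar between the jaws (top 81 mm above the bench). Not to be disturbed.
- can_mid (a point): Centre of the upright green can with white cap, 48 mm across, 95 mm tall. Not to be disturbed.
- bush_mid (a point): Centre of the steel bush (thick ring), 52 mm across, 28 mm tall. Not to be disturbed.
- cup_mid (a point): Centre of the open steel cup, 52 mm across, 75 mm tall. Not to be disturbed.

How it is judged:
On the way, in this order (a step that is already met when the one before it is completed fails the run):
1. the release is pressed down (over 6 mm) while the jaw is still where it started (within 20 mm) (value of joint release above 0.006 m and distance of jaw_lug from where it was at the start of the episode below 0.02 m), for 0.05 s.
2. the sliding jaw is pushed home, within 5 mm of the end stop (value of joint jaw above 0.12 m), for 0.1 s.
At the end, for the whole second after the job is handed in: The sliding jaw rests within 5 mm of its end stop (joint jaw over 0.120 m), the release has sprung up (under 2 mm down), and the block, can, bush and cup are within 10 mm of where they stood (value of joint jaw above 0.12 m and value of joint release below 0.002 m and velocity of joint jaw between -0.005 and 0.005 m/s and distance of each of block_mid, can_mid, bush_mid, cup_mid from where it was at the start of the episode below 0.01 m); the robot touches nothing.
It fails at once if the aluminium block is knocked, lifted or carried (its centre moves over 15 mm) (distance of block_mid from where it was at the start of the episode above 0.015 m).
It fails at once if the green can is knocked, lifted or carried (its centre moves over 15 mm) (distance of can_mid from where it was at the start of the episode above 0.015 m).
It fails at once if the steel bush is knocked, lifted or carried (its centre moves over 15 mm) (distance of bush_mid from where it was at the start of the episode above 0.015 m).
It fails at once if the steel cup is knocked, lifted or carried (its centre moves over 15 mm) (distance of cup_mid from where it was at the start of the episode above 0.015 m).
It fails at once if the block, can, bush or cup is gripped or leaned on (finger force over 5 N) (contact force between the fingers and block above 5 N or contact force between the fingers and can above 5 N or contact force between the fingers and bush above 5 N or contact force between the fingers and cup above 5 N).
It also fails if it takes over 35 s, if anything falls off the work surface, if the arm or the gripper's body presses on something with over 40 N, if the wrist force passes 120 N, or if a joint passes its speed limit or range.

## Working session

There is one attempt and no reset: what is moved stays moved. The work goes in short steps, Python scripts to look and compute and a tool call to move; the robot and the scene stay as the last step left them, time stands still between calls to the robot, and variables do not carry over. Pictures are saved under pics/ and viewed, at most 10 in all, crops included, and the job is handed in when it is done.

Besides the shell and the picture viewer there is one more tool, called after ">>>" by a JSON object that holds its "api" and its "payload". arm_command: Moves the arm, as the interface text tells. Its arguments: {"type":"object","properties":{"steps":{"type":"array"},"hand":{"type":"number"},"grip_force":{"type":"number"}},"required":["steps"]}

```bash
mkdir -p pics; python3 - <<'E'
from workcell import r
import cv2
for n in("top","scene"):
    cv2.imwrite(f"pics/{n}0.png",r.snapshot(n)[:,:,::-1]); c=r.get_calibration(n); print(n,c)
s=r.state();print(s['clock'],s['tcp_pos'],s['orientation'],s['contact_force'],s['finger_gap'])
E
```

```text
top {'fx': 406.6916130423107, 'fy': 406.6916130423107, 'cx': 258.2587258455141, 'cy': 187.12826640759658, 'R': array([[ 0.01513999, -0.99987804,  0.00383286],
       [-0.99446316, -0.01545645, -0.10394289],
       [ 0.10398946, -0.00223795, -0.99457588]]), 't': array([0.00844547, 0.58373197, 0.72093709])}
scene {'fx': 360.2381978048454, 'fy': 360.2381978048454, 'cx': 258.5682572619898, 'cy': 189.23870184250174, 'R': array([[-0.63443654,  0.77290042, -0.01073454],
       [ 0.52108831,  0.41739637, -0.74447783],
       [-0.57092667, -0.47791758, -0.66756088]]), 't': array([ 0.34815893, -0.24996902,  1.10206404])}
0.1 [ 0.24141368 -0.60293548  0.24449073] [-3.08318857e+00 -5.94212851e-01  5.17971707e-04] [1.04472196 0.32569239 1.27402052] 0.08556261421322962
```

View pics/top0.png

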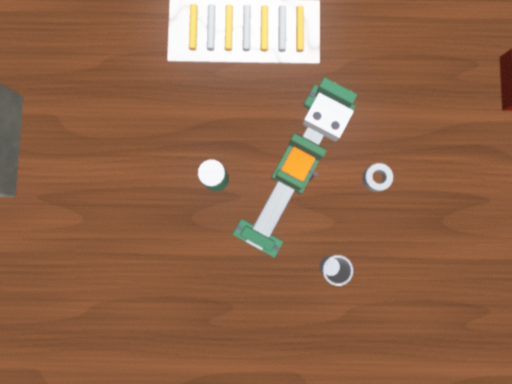

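View pics/scene0.png

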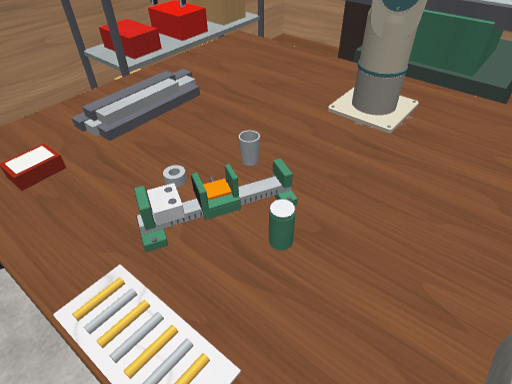

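The top view shows the orange plate at about (298,164), the fixed jaw at (330,100) and the end stop at (258,238). The jaw opens down and to the left in the picture. The can is at (212,175), the bush at (379,177) and the cup at (338,270).

```bash
cat > h.py <<'E'
from workcell import r
import cv2,numpy as np
from scipy.spatial.transform import Rotation as Ro
def ray(n,uv,z,c=None):
    c=c or r.get_calibration(n);R=np.array(c['R']);t=np.array(c['t'])
    o=-R.T@t;d=R.T@np.array([(uv[0]-c['cx'])/c['fx'],(uv[1]-c['cy'])/c['fy'],1]);return o+d*(z-o[2])/d[2]
def orange(im):
    h=cv2.cvtColor(im,cv2.COLOR_RGB2HSV);m=cv2.inRange(h,(8,180,150),(20,255,255))
    return m
def plate(n,im,roi,c=None,z=.076):
    m=orange(im);k=np.zeros_like(m);k[roi[1]:roi[3],roi[0]:roi[2]]=m[roi[1]:roi[3],roi[0]:roi[2]]
    M=cv2.moments(k,True);return (M['m10']/M['m00'],M['m01']/M['m00']),cv2.minAreaRect(cv2.findNonZero(k))
E
python3 - <<'E'
from h import *
im=cv2.imread("pics/top0.png")[:,:,::-1].copy()
uv,rc=plate("top",im,(260,130,340,200));p=ray("top",uv,.076);print(uv,rc,p)
h=cv2.cvtColor(im,cv2.COLOR_RGB2HSV);g=cv2.inRange(h,(60,90,40),(90,255,200));g[:, :230]=0;g[:75]=0;g[:,380:]=0
n,l,st,ce=cv2.connectedComponentsWithStats(g)
for i in range(1,n):
    if st[i,4]>60: print(st[i],ce[i],ray("top",ce[i],.085))
box=cv2.boxPoints(rc);print([ray("top",b,.076)[:2].round(4) for b in box])
s=r.state();R=Ro.from_rotvec(s['orientation']).as_matrix();print(R.round(3))
im2=cv2.imread("pics/scene0.png")[:,:,::-1].copy()
uv2,rc2=plate("scene",im2,(180,160,250,210));print(uv2,ray("scene",uv2,.076))
E
```

```text
(297.87314662273474, 163.32125205930808) ((297.9128723144531, 163.37612915039062), (23.637264251708984, 25.804576873779297), 28.300758361816406) [ 0.62163128 -0.05102699  0.076     ]
[321  79  35  25 344] [337.94476744  90.60755814] [ 0.75052996 -0.1199194   0.085     ]
[293 135  32  20 166] [308.06024096 144.45783133] [ 0.65347728 -0.06761357  0.085     ]
[278 171  32  17 123] [292.21138211 179.        ] [ 0.59275852 -0.04054268  0.085     ]
[234 220  48  36 554] [257.40072202 237.76534296] [0.4917466  0.01766888 0.085     ]
[array([ 0.6109, -0.0223]), array([ 0.6515, -0.0434]), array([ 0.6322, -0.08  ]), array([ 0.5918, -0.0587])]
[[ 0.928  0.372 -0.001]
 [ 0.372 -0.928  0.002]
 [-0.    -0.002 -1.   ]]
(216.8575197889182, 188.26385224274406) [ 0.62186947 -0.04658418  0.076     ]
```

>>> {"api": "arm_command", "payload": {"steps": [[[35,-23,0],0],[[35,-23,0],0],[[35,-23,0],0],[[35,-23,0],0],[[35,-23,0],0],[[35,-23,0],0],[[35,-23,0],0],[[35,-23,0],0]], "hand": 0}}

```text
clock: 0.9
tcp_pos: [0.4337, -0.3269, 0.2451]
orientation: [-3.084, -0.594, 0.001]
contact_force: [1.2, 0.7, -1.2]
finger_gap: 0.0001
grasp_force: 0.0
```

>>> {"api": "arm_command", "payload": {"steps": [[[35,-23,0],0],[[35,-23,0],0],[[35,-23,0],0],[[35,-23,0],0],[[35,-23,0],0],[[35,-23,0],0],[[35,-23,0],0],[[35,-23,0],0]]}}

```text
clock: 1.7
tcp_pos: [0.6252, -0.0522, 0.2449]
orientation: [-3.085, -0.595, 0.001]
contact_force: [0.5, -0.3, 0.2]
finger_gap: -0.0001
grasp_force: 0.0
```

>>> {"api": "arm_command", "payload": {"steps": [[[0,0,0],8.2],[[0,0,0],8.2],[[0,0,0],8.2],[[0,0,0],8.2],[[0,0,0],8.2],[[0,0,0],8.2],[[0,0,0],0],[[0,0,0],0]]}}

```text
clock: 2.5
tcp_pos: [0.6246, -0.0535, 0.245]
orientation: [3.053, -0.738, -0.001]
contact_force: [-0.3, 0.0, 0.3]
finger_gap: 0.0002
grasp_force: 0.0
```

```bash
python3 - <<'E'
from h import *
s=r.state();c=r.get_calibration("wrist");im=r.snapshot("wrist");cv2.imwrite("pics/w1.png",im[:,:,::-1])
R=Ro.from_rotvec(s['orientation']).as_matrix();p=s['tcp_pos'];print(s['clock'],p,R.round(3),s['joint_pos'],s['contact_force'],s['finger_gap'])
uv,rc=plate("wrist",im,(0,0,512,384));q=ray("wrist",uv,.076,c);print(uv,rc,q)
print([ray("wrist",b,.076,c)[:2].round(4) for b in cv2.boxPoints(rc)])
print("tool delta mm",1e3*R.T@(q-p),1e3*R.T@(np.array([.6216,-.049,.076])-p))
E
```

```text
2.5 [ 0.62455267 -0.05345401  0.24498033] [[ 0.89  -0.457 -0.001]
 [-0.457 -0.89  -0.   ]
 [-0.001  0.    -1.   ]] [-0.11275361  0.60649979  0.25358988  1.59060068 -0.1743053   0.96745502
 -1.8483177 ] [-0.28866704  0.03430533  0.34165891] 0.0001575350474368857
(232.16975308641975, 185.09259259259258) ((232.93338012695312, 186.68983459472656), (56.548736572265625, 25.624828338623047), 60.524105072021484) [ 0.62341231 -0.03452876  0.076     ]
[array([ 0.6469, -0.0226]), array([ 0.6479, -0.0456]), array([ 0.5958, -0.0467]), array([ 0.5941, -0.0226])]
tool delta mm [ -9.56457263 -16.38837045 168.97857118] [ -4.56812946  -2.68666393 168.98172159]
```

View pics/w1.png

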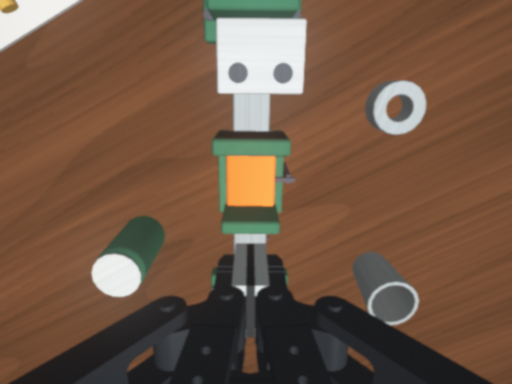

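The wrist view shows the plate centred at about (251,181), with the bar running vertically in the picture. The heading is therefore well aligned. The orange pixels at top left come from the tray and pulled my centroid off.

```bash
python3 - <<'E'
from h import *
s=r.state();c=r.get_calibration("wrist");im=cv2.imread("pics/w1.png")[:,:,::-1].copy()
R=Ro.from_rotvec(s['orientation']).as_matrix();p=s['tcp_pos']
uv,rc=plate("wrist",im,(200,140,300,225))
for z in(.073,.078):
  q=ray("wrist",uv,z,c);print(uv,rc[1:],q,1e3*R.T@(q-p))
# bar axis from block top centre and plate corners
a=ray("wrist",(251,156),.078,c);b=ray("wrist",(252,206),.078,c);print(1e3*R.T@(a-b))
# lug & jaw plate top edges, end stop
for u,z in (((251,131),.101),((251,232),.107)): print(1e3*R.T@(ray("wrist",u,z,c)-p))
E
```

```text
(232.16975308641975, 185.09259259259258) ((56.548736572265625, 25.624828338623047), 60.524105072021484) [ 0.62276936 -0.03399397  0.073     ] [-10.45843266 -16.59907513 172.08123478]
(232.16975308641975, 185.09259259259258) ((56.548736572265625, 25.624828338623047), 60.524105072021484) [ 0.62396586 -0.03491226  0.078     ] [ -8.97695206 -16.32868896 167.08053837]
[ 4.63181099e+01 -9.85812304e-01 -2.31158046e-02]
[ 42.16333902   0.38305846 144.05758428]
[-41.65098943   0.50170822 138.09917183]
```

```bash
python3 - <<'E'
from h import *
s=r.state();c=r.get_calibration("wrist")
R=Ro.from_rotvec(s['orientation']).as_matrix();p=s['tcp_pos']
for u in ((251,181),(251,156),(252,206)): print(1e3*R.T@(ray("wrist",u,.076,c)-p))
E
```

```text
[ -5.72703531   0.51780774 169.08136031]
[ 17.04818076   0.48172661 169.07005878]
[-29.58281518   1.47419823 169.09333074]
```

>>> {"api": "arm_command", "payload": {"steps": [[[-6,0,15],0],[[0,0,20],0],[[0,0,20],0],[[0,0,20],0],[[0,0,20],0],[[0,0,20],0],[[0,0,20],0],[[0,0,5],0]]}}

```text
clock: 3.35
tcp_pos: [0.6179, -0.0507, 0.1031]
orientation: [3.053, -0.741, -0.006]
contact_force: [-0.7, 0.6, -0.2]
finger_gap: 0.0001
grasp_force: 0.0
```

>>> {"api": "arm_command", "payload": {"steps": [[[0,0,3],0],[[0,0,3],0],[[0,0,2],0],[[0,0,2],0],[[0,0,2],0],[[0,0,2],0],[[0,0,0],0],[[0,0,0],0]]}}

```text
clock: 4.15
tcp_pos: [0.6194, -0.0509, 0.0913]
orientation: [3.052, -0.743, 0.0]
contact_force: [0.5, 0.3, 0.1]
finger_gap: 0.0002
grasp_force: 0.0
```

>>> {"api": "arm_command", "payload": {"steps": [[[0,0,2],0],[[0,0,2],0],[[0,0,2],0],[[0,0,2],0],[[0,0,1],0],[[0,0,0],0],[[0,0,0],0],[[0,0,0],0]]}}

```text
clock: 4.95
tcp_pos: [0.6198, -0.051, 0.0832]
orientation: [-3.052, 0.744, -0.001]
contact_force: [-1.4, 0.4, 7.6]
finger_gap: -0.0
grasp_force: 3.5
```

>>> {"api": "arm_command", "payload": {"steps": [[[0,0,1],0],[[0,0,0.5],0],[[0,0,0],0],[[0,0,0],0],[[0,0,0],0],[[0,0,0],0],[[0,0,0],0],[[0,0,0],0]]}}

```text
clock: 5.75
tcp_pos: [0.6208, -0.0515, 0.083]
orientation: [-3.052, 0.744, -0.006]
contact_force: [-1.6, -0.3, 13.5]
finger_gap: 0.0005
grasp_force: 7.1
```

>>> {"api": "arm_command", "payload": {"steps": [[[-4,0,0],0],[[-8,0,0],0],[[-8,0,0],0],[[-8,0,0],0],[[-8,0,0],0],[[-8,0,0],0],[[-8,0,0],0],[[-4,0,0],0]]}}

```text
clock: 6.55
tcp_pos: [0.5726, -0.0261, 0.0831]
orientation: [-3.052, 0.744, -0.012]
contact_force: [2.2, -2.0, 11.7]
finger_gap: 0.0004
grasp_force: 5.7
```

```bash
python3 - <<'E'
from h import *
s=r.state();R=Ro.from_rotvec(s['orientation']).as_matrix();print(R.T@s['contact_force'],s['tcp_pos'],s['clock'])
cv2.imwrite("pics/s2.png",cv2.resize(r.snapshot("scene")[110:280,110:330,::-1],None,fx=3,fy=3))
E
```

```text
[  2.94789186   0.71096124 -11.69515958] [ 0.57256475 -0.02614705  0.08305191] 6.55
```

View pics/s2.png

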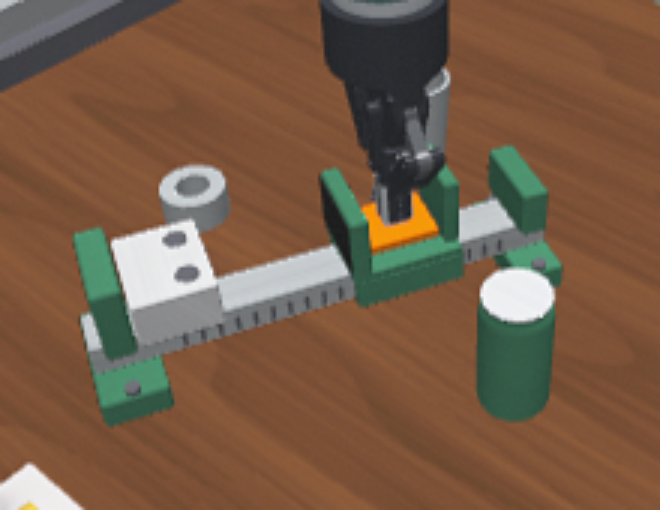

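The jaw at about (400,240) in the crop is moving with the finger. The plate is down, and the gap to the end stop is about 40 mm. I'll keep pushing.

>>> {"api": "arm_command", "payload": {"steps": [[[-6,0,0],0],[[-6,0,0],0],[[-6,0,0],0],[[-6,0,0],0],[[-6,0,0],0],[[-5,0,0],0],[[-3,0,0],0],[[0,0,0],0]]}}

```text
clock: 7.4
tcp_pos: [0.5387, -0.0084, 0.083]
orientation: [-3.051, 0.744, -0.01]
contact_force: [0.7, -1.0, 14.2]
finger_gap: -0.0004
grasp_force: 7.6
```

>>> {"api": "arm_command", "payload": {"steps": [[[-3,0,0],0],[[-3,0,0],0],[[-2,0,0],0],[[-2,0,0],0],[[-2,0,0],0],[[0,0,0],0],[[0,0,0],0],[[0,0,0],0]]}}

```text
clock: 8.2
tcp_pos: [0.5311, -0.0042, 0.0831]
orientation: [-3.051, 0.746, -0.02]
contact_force: [6.4, -3.6, 10.2]
finger_gap: -0.0
grasp_force: 4.9
```

```bash
python3 - <<'E'
from h import *
s=r.state();R=Ro.from_rotvec(s['orientation']).as_matrix();print(R.T@s['contact_force'],s['tcp_pos'],s['clock'])
cv2.imwrite("pics/s3.png",cv2.resize(r.snapshot("scene")[110:280,110:330,::-1],None,fx=3,fy=3))
E
```

```text
[  7.51494743   0.2208594  -10.1031226 ] [ 0.5310879  -0.00419765  0.08305765] 8.2
```

View pics/s3.png

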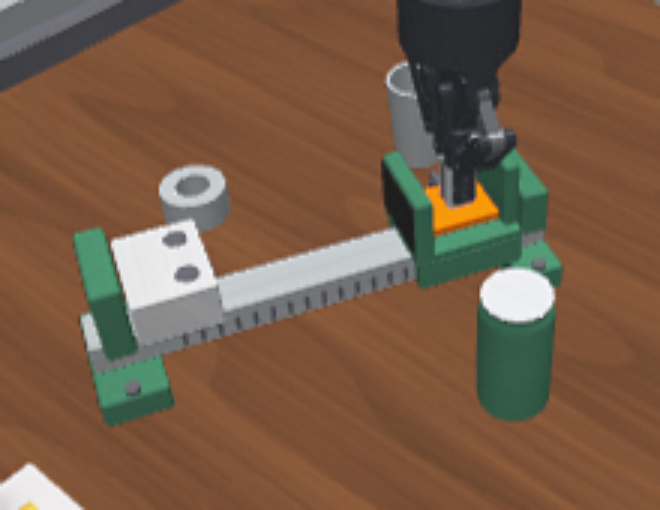

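The jaw looks to be at the stop, around (530,200). I'll push on until the finger meets the lug to confirm it.

>>> {"api": "arm_command", "payload": {"steps": [[[-3,0,0],0],[[-3,0,0],0],[[-3,0,0],0],[[-3,0,0],0],[[0,0,0],0],[[0,0,0],0],[[0,0,0],0],[[0,0,0],0]]}}

```text
clock: 9.05
tcp_pos: [0.5205, 0.0017, 0.083]
orientation: [-3.051, 0.746, -0.02]
contact_force: [4.9, -2.8, 10.5]
finger_gap: 0.0
grasp_force: 5.0
```

>>> {"api": "arm_command", "payload": {"steps": [[[-3,0,0],0],[[-3,0,0],0],[[-2,0,0],0],[[0,0,0],0],[[0,0,0],0],[[0,0,0],0],[[0,0,0],0],[[0,0,0],0]]}}

```text
clock: 9.85
tcp_pos: [0.5198, 0.002, 0.0832]
orientation: [3.05, -0.75, 0.041]
contact_force: [17.9, -10.0, -3.2]
finger_gap: -0.0001
grasp_force: 14.1
```

```bash
python3 - <<'E'
from h import *
s=r.state();R=Ro.from_rotvec(s['orientation']).as_matrix();print(R.T@s['contact_force'],s['tcp_pos'],s['clock'])
cv2.imwrite("pics/s4.png",cv2.resize(r.snapshot("scene")[110:280,110:330,::-1],None,fx=3,fy=3))
E
```

```text
[20.43259867  0.5210025   3.69731815] [0.51983389 0.00202981 0.08323762] 9.85
```

View pics/s4.png

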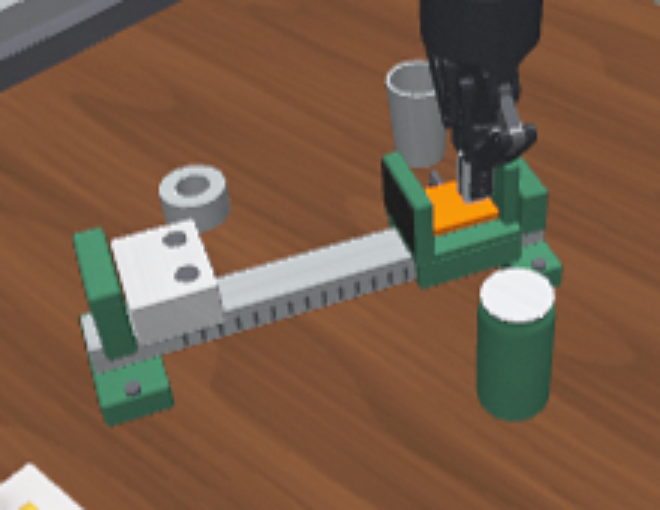

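The jaw hasn't moved between the two pictures and the finger bears on the lug with 20 N, so it's home. I'll lift straight up while still against the lug, then clear off.

>>> {"api": "arm_command", "payload": {"steps": [[[3,0,0],0],[[0,0,-4],0],[[0,0,-6],0],[[0,0,-8],0],[[4,0,-8],0],[[0,0,-12],0],[[0,0,-20],0],[[0,0,-25],0]]}}

```text
clock: 10.7
tcp_pos: [0.5131, 0.0036, 0.1637]
orientation: [3.051, -0.744, -0.003]
contact_force: [0.5, 0.0, -0.6]
finger_gap: 0.0001
grasp_force: 0.0
```

>>> {"api": "arm_command", "payload": {"steps": [[[0,0,-25],0],[[0,0,-25],0],[[0,0,-20],0],[[0,0,-10],0],[[0,0,0],0],[[0,0,0],0],[[0,0,0],0],[[0,0,0],0]]}}

```text
clock: 11.5
tcp_pos: [0.5132, 0.0038, 0.2428]
orientation: [3.052, -0.743, -0.003]
contact_force: [0.4, 0.1, -0.3]
finger_gap: 0.0002
grasp_force: 0.0
```

```bash
python3 - <<'E'
from h import *
s=r.state();print(s['contact_force'],s['tcp_pos'],s['clock'])
cv2.imwrite("pics/s5.png",cv2.resize(r.snapshot("scene")[110:280,110:330,::-1],None,fx=3,fy=3))
E
```

```text
[ 0.40226257  0.09335003 -0.3444395 ] [0.51315661 0.00379165 0.24279879] 11.5
```

View pics/s5.png

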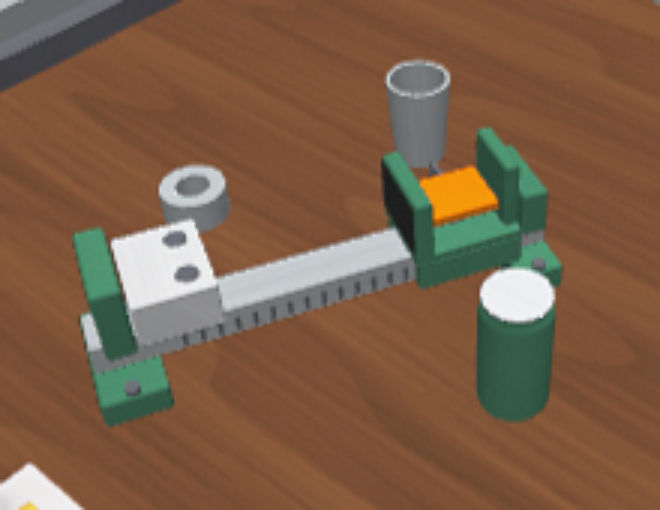

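The jaw is against the end stop at about (530,190), the plate is up at (458,195), and nothing else has moved.

```bash
python3 -c "
from workcell import r
print(r.job_done())"
```

```text
the job is handed in; nothing more can be done
None
```

I opened the clamp fully and handed the job in at about 11.5 s: the jaw is home against its end stop, the release has sprung up, the hand is clear, and the block, can, bush and cup look unmoved in the last picture; the hand-in returned no verdict.

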